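# Make up two experiment kits from the lab stock

## Robot

A 6-joint arm with a two-finger parallel gripper is mounted at the origin on the work surface. World frame = base frame: x ahead of the robot, y to its left, z up, the work surface at z = 0. Lengths are in m, angles in rad, forces in N, time in s.
With the tool pointing down it reaches from about 0.3 to 0.775 m from the base axis. Payload 14.6 kg.
Tool frame: the origin (TCP) lies where the fingers leave the gripper's body, on its centre line; the fingertips stand 97 mm ahead of it and the grasp point (between the pads) lies 78 mm ahead of it; z points along the fingers, y is the line along which they close (so a half turn about z gives the same grasp; the last joint's range is limited). The gripper opens to 94 mm and grips with 3 to 60 N. Pads are 16 mm wide; open, the fingers measure 119 mm over their backs; the gripper's body (75 mm by 177 mm) begins 78 mm behind the grasp point.
Start: joints at [-1.392, 0.3, 1.521, -0, 1.321, -0.067], TCP at [0.134, -0.533, 0.303] pointing down, gripper open.
Joint ranges: [-3.03, 3.03], [-0.79, 2.21], [0.23, 2.52], [-1.04, 4.18], [0, 3.07], [-2.55, 2.55]. Speed limits (rad/s): [2.22, 2.22, 2.57, 3.14, 3.14, 3.14].

## Interface

Orientations are given as a rotation vector (axis times angle).
In Python, from plant import env gives the robot as it stands. Calls block until the motion is done:
- env.reach(position, orientation): joint-space move of the TCP to a pose.
- env.line_to(position, rotation=None, rate=0.15, contact_N=None): straight line of the TCP; rotation=None keeps the orientation; rate is the mean speed in m/s. With contact_N (N) it stops when the force on the tool has changed by that much, and returns True; else False.
- env.movej(angles): joint-space move.
- env.move_gripper(opening, force=None): finger opening in m; force is the grip in N (None keeps the last); returns when the fingers have stopped.
- env.wait(seconds).
- env.solve_ik(position, orientation): joint angles nearest the present ones, or None.
- env.get_state(): the state.
- env.capture(name): name is "scene" or "side" or "wrist"; returns a dict with "img" (480x640x3 uint8, red, green, blue), "range_z" (480x640 float32, m along the optical axis (not along the pixel's ray), 0 where there is no reading), "intrinsics" (3x3 intrinsics, pixels), "pose" (4x4, takes a point from camera to world coordinates). Camera axes: x right, y up, looking along -z (the intrinsics and any distortion apply to the point x, -y, -z); pixel columns grow to the right and rows downward; lengths in m; the calibration is good to about 2 mm. A picture is of the moment at which its call begins.
A pose or a line that the arm cannot do raises env.Unreachable and nothing moves.
- env.close_job(): hands the job in; it is judged then, once.
The state is a dict: "time": time; "joints": joint angles; "qvel": joint speeds; "effort": joint torques, N m; "eef_pos": TCP position; "eef_rot": TCP orientation; "contact_force": force on the tool from outside, world axes, zero at the start; "torque": the same for the moment, N m; "finger_gap": finger opening in m; "grip_force": force on a finger pad.
Only numpy, scipy, OpenCV 4.12 (cv2) and the standard library are available. Lean on these libraries where they do the work, as an engineer would, in place of code of your own. Each camera call takes 0.05 s, during which the arm holds its last target. There are 200 camera calls.

## Task

Make up the two kits for the next class. The two-compartment tray gets the smaller beaker and the larger brass weight; the three-compartment tray gets the taller brown bottle, the crucible and the smaller brass weight: one thing to a compartment in any order, each standing upright on the tray's floor, set down gently and never dropped. Leave the larger beaker and the short brown bottle where they stand.

Things in the scene. Friction and masses are not known exactly. Their poses are not given: they have to be found in the camera images.
- tray_two: White plastic kit tray with a grey floor, of two square compartments in a row, fixed to the bench; 140 x 72 mm, 12 mm high. Origin: centre of its underside. x runs along the row, y across it. Floor 4 mm thick, outer walls and dividers 4 mm thick rising to 12 mm; compartments 64 x 64 mm inside, their centres at x = -34 and +34 mm, y = 0.
- tray_three: White plastic kit tray with a grey floor, of three square compartments in a row, fixed to the bench; 208 x 72 mm, 12 mm high. Origin: centre of its underside. x runs along the row, y across it. Floor 4 mm thick, outer walls and dividers 4 mm thick rising to 12 mm; compartments 64 x 64 mm inside, their centres at x = -68, 0 and +68 mm, y = 0.
- beaker_small: The smaller of two clear glass beakers: open, straight-sided, 42 mm diameter, 60 mm high, wall 3 mm, 60 g. Origin: centre of its underside, z up.
- beaker_big: The larger clear glass beaker: 68 mm diameter, 95 mm high. Stays where it is. Origin: centre of its underside, z up.
- weight_big: The larger of two brass balance weights: cylinder of 40 mm diameter up to 46 mm, then a narrow neck and a knob of 22 mm diameter, 64 mm high in all, about 480 g. Origin: centre of its underside, z up.
- weight_small: The smaller brass balance weight: cylinder of 28 mm diameter up to 36 mm, then a narrow neck and a knob of 16 mm diameter, 50 mm high in all, about 190 g. Origin: centre of its underside, z up.
- bottle_tall: The taller and slimmer of two brown reagent bottles: 44 mm diameter up to 72 mm, shoulder to 82 mm, black cap of 28 mm diameter from 82 mm to the top at 102 mm, closed, about 150 g. Origin: centre of its underside, z up.
- bottle_short: The shorter and wider brown reagent bottle: 60 mm diameter, black cap of 36 mm diameter, 70 mm high. Stays where it is. Origin: centre of its underside, z up.
- crucible: White porcelain crucible: open cup, 38 mm diameter at the foot, 44 mm at the rim, 48 mm high, wall 3 mm, 70 g. Origin: centre of its underside, z up.

How it is judged:
By the outcome, as a careful person would: the job done as asked, in the order asked, and still so for the second after the job is handed in, with the robot touching nothing.
It also fails if it takes over 128 s, if anything falls off the work surface, if the arm or the gripper's body presses on something with over 40 N, if the wrist force passes 120 N, or if a joint passes its speed limit or range.

## Working session

There is one attempt and no reset: what is moved stays moved. The work goes in short steps, each a Python script; the robot and the scene stay as the last script left them, time stands still between calls to the robot, and variables do not carry over. Pictures are saved under pics/ and viewed, at most 14 in all, crops included, and the job is handed in when it is done.

```bash
mkdir -p pics; ls
python3 - <<'E'
from plant import env
import cv2,numpy as np
for n in("scene","side"):
    c=env.capture(n); cv2.imwrite(f"pics/{n}1.png",c["img"][:,:,::-1]); np.savez(f"{n}1.npz",**c)
    print(n,c["pose"].round(3).tolist(),c["intrinsics"].round(1).tolist(),[k for k in c])
s=env.get_state();print(s["time"],s["eef_rot"],s["finger_gap"])
E
```

```text
pics
scene [[0.683, -0.403, 0.609, 1.179], [0.73, 0.363, -0.579, -0.602], [0.013, 0.84, 0.542, 0.603], [0.0, 0.0, 0.0, 1.0]] [[550.4, 0.0, 322.3], [0.0, 550.4, 235.2], [0.0, 0.0, 1.0]] ['img', 'range_z', 'intrinsics', 'pose']
side [[0.977, 0.102, -0.188, 0.399], [-0.213, 0.491, -0.845, -0.81], [0.006, 0.865, 0.501, 0.536], [0.0, 0.0, 0.0, 1.0]] [[442.1, 0.0, 330.5], [0.0, 442.1, 238.8], [0.0, 0.0, 1.0]] ['img', 'range_z', 'intrinsics', 'pose']
0.1 [-3.11688360e+00 -3.84981171e-01  1.07726988e-04] 0.09409689791857241
```

View pics/scene1.png

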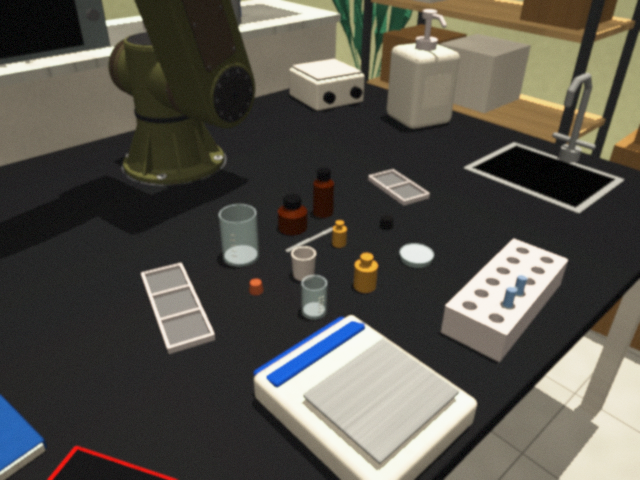

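View pics/side1.png

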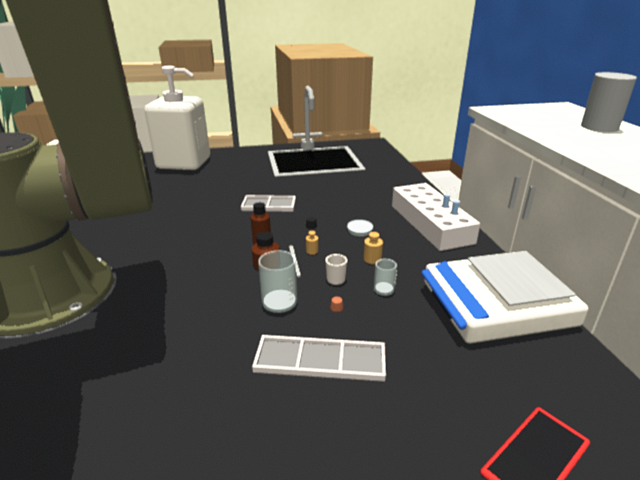

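```bash
cat > h.py <<'E'
import numpy as np, cv2
def px2w(c,u,v,z):
    K,P=c["intrinsics"],c["pose"]
    d=P[:3,:3]@np.array([(u-K[0,2])/K[0,0],-(v-K[1,2])/K[1,1],-1]); o=P[:3,3]
    return o+d*(z-o[2])/d[2]
def w2px(c,p):
    K,P=c["intrinsics"],c["pose"]
    q=P[:3,:3].T@(np.asarray(p)-P[:3,3]); return np.array([K[0,0]*q[0]/-q[2]+K[0,2],K[1,1]*-q[1]/-q[2]+K[1,2]])
E
python3 - <<'E'
from h import *
c=np.load("scene1.npz");s=np.load("side1.npz")
O={"cruc":(304,252,336,261,.048),"bs":(314,284,385.5,265,.06),"wb":(366.5,257,374,236,.064),"ws":(339.5,224,312,234,.05),"bt":(323,173,260,208,.102),"bsh":(292,200,264.5,238,.07),"bb":(238,212,278,260,.095),
"t3a":(142,271,258,337,.012),"t3b":(182,264,385,343,.012),"t3c":(213,339,385,376,.012),"t3d":(169,349,254,371,.012),
"t2a":(368,181,244,196,.012),"t2b":(390,169,296,197,.012),"t2c":(429,191,296,208,.012),"t2d":(408,201,242,207,.012)}
for k,(a,b,d,e,z) in O.items(): print(k,px2w(c,a,b,z)[:2].round(3),px2w(s,d,e,z)[:2].round(3))
E
```

```text
cruc [ 0.575 -0.071] [ 0.573 -0.077]
bs [ 0.666 -0.13 ] [ 0.66  -0.129]
wb [ 0.675 -0.017] [ 0.67  -0.021]
ws [0.552 0.04 ] [0.545 0.039]
bt [0.448 0.094] [0.437 0.087]
bsh [0.447 0.01 ] [0.438 0.007]
bb [ 0.45 -0.12] [ 0.453 -0.123]
t3a [ 0.387 -0.291] [ 0.402 -0.228]
t3b [ 0.416 -0.227] [ 0.61  -0.287]
t3c [ 0.618 -0.295] [ 0.587 -0.356]
t3d [ 0.591 -0.355] [ 0.391 -0.304]
t2a [0.417 0.269] [0.407 0.359]
t2b [0.409 0.356] [0.55  0.323]
t2c [0.543 0.336] [0.539 0.253]
t2d [0.541 0.264] [0.398 0.289]
```

```bash
cat >> h.py <<'E'
from scipy.spatial.transform import Rotation as R
from plant import env
def down(yaw): return (R.from_euler('z',yaw)*R.from_euler('x',np.pi)).as_rotvec()
def snap(n,cam="wrist"):
    c=env.capture(cam); cv2.imwrite(f"pics/{n}.png",c["img"][:,:,::-1]); np.savez(f"{n}.npz",**c); return c
E
python3 - <<'E'
from h import *
print((R.from_rotvec(env.get_state()["eef_rot"])*R.from_euler('x',-np.pi)).as_euler('zyx'))
for n,p in (("w3",[.48,-.25,.40]),("wc",[.50,-.03,.42]),("w2",[.45,.25,.40])):
    env.reach(p,down(0)); env.wait(.15); c=snap(n); s=env.get_state()
    print(n,s["time"],s["joints"],s["contact_force"],c["pose"].round(3).tolist(),c["intrinsics"][0])
E
```

```text
[2.45784605e-01 1.93563497e-04 1.00748054e-03]
w3 1.975 [-5.49004609e-01  2.25547487e-01  1.39112539e+00 -1.70197238e-05
  1.52520183e+00  1.02272495e+00] [ 0.43463299  0.4450142  -0.12511819] [[0.0, 0.966, 0.258, 0.555], [-1.0, 0.0, -0.001, -0.251], [-0.001, -0.258, 0.966, 0.482], [0.0, 0.0, 0.0, 1.0]] [411.13807633   0.         319.83574908]
wc 3.0667 [-1.35212046e-01  1.25498069e-01  1.46314337e+00 -1.05635181e-04
  1.55334685e+00  1.43723075e+00] [-0.00862563  0.04099053 -0.52758596] [[-0.001, 0.966, 0.258, 0.575], [-1.0, -0.0, -0.001, -0.031], [-0.0, -0.258, 0.966, 0.502], [0.0, 0.0, 0.0, 1.0]] [411.13807633   0.         319.83574908]
w2 4.3667 [ 4.34010366e-01  1.63328902e-01  1.46420562e+00 -6.64406334e-05
  1.51386444e+00  2.00636575e+00] [ 0.22025385 -0.11827672 -0.48932591] [[-0.0, 0.966, 0.257, 0.525], [-1.0, -0.0, -0.001, 0.249], [-0.001, -0.257, 0.966, 0.482], [0.0, 0.0, 0.0, 1.0]] [411.13807633   0.         319.83574908]
```

View pics/wc.png

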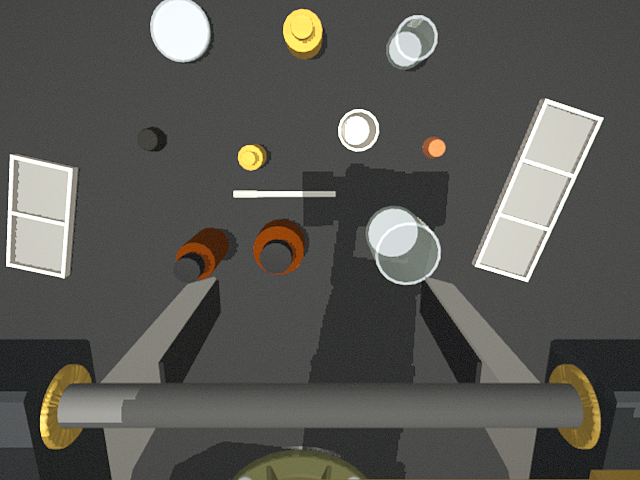

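View pics/w3.png

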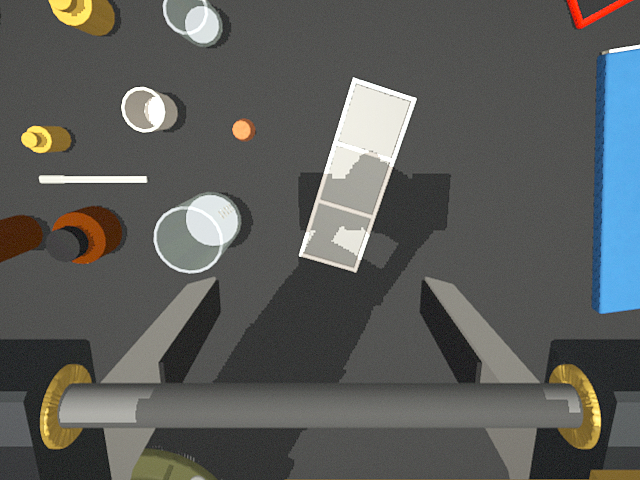

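View pics/w2.png

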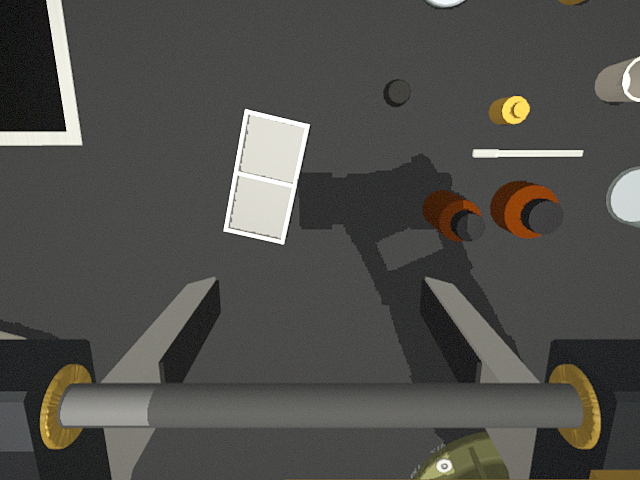

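Run:
```python
from h import *
C={k:np.load(k+".npz") for k in("wc","w3","w2")}
def q(n,l,z):
    for k,u,v in l: print(n,k,(px2w(C[k],u,v,z)[:2]*1000).round(1))
q("cruc",[("wc",358.5,130),("w3",143,110)],.048)
q("bs",[("wc",416,37)],.06)
q("wb",[("wc",302.5,24)],.064)
q("ws",[("wc",250.5,156),("w2",516.5,109)],.05)
q("bt",[("wc",188,267),("w2",468,226)],.102)
q("bsh",[("wc",275,256),("w2",542,217)],.07)
q("bb",[("wc",407.5,253),("w3",189.5,240)],.095)
q("rod",[("wc",234,194),("wc",335,194)],.005)
def t(n,k,pts):
    p=np.array([px2w(C[k],u,v,.012)[:2] for u,v in pts])*1000
    a=(p[0]+p[1]-p[2]-p[3])/2; print(n,p.round().tolist(),p.mean(0).round(1),np.degrees(np.arctan2(a[1],a[0])).round(1),np.hypot(*a).round(1),np.hypot(*(p[0]+p[3]-p[1]-p[2])/2).round(1))
t("t3","w3",[(354,78),(416.5,98),(356.5,272),(300,256)])
t("t3","wc",[(545,99),(603,118.5),(527,281),(474,265)])
t("t2","w2",[(246,109),(309,125),(284,244),(224,231)])
t("t2","wc",[(10,154),(77,167.5),(66,278),(6.5,266)])
```

```text
cruc wc [575.2 -72.4]
cruc w3 [574.3 -72.4]
bs wc [ 663.4 -125.7]
wb wc [674.1 -14.5]
ws wc [548.2  43.6]
ws w2 [546.1  52. ]
bt wc [439.8 103.9]
bt w2 [437.9 108.7]
bsh wc [441.6  18.1]
bsh w2 [439.9  22.2]
bb wc [ 452.5 -121.6]
bb w3 [ 451.3 -123.6]
rod wc [500.2  73.1]
rod wc [500.2 -49.5]
t3 [[609.0, -287.0], [588.0, -355.0], [389.0, -295.0], [409.0, -227.0]] [ 498.9 -290.9] -16.8 208.0 71.0
t3 [[609.0, -285.0], [588.0, -354.0], [390.0, -293.0], [412.0, -224.0]] [ 499.7 -289.3] -17.2 206.5 72.3
t2 [[548.0, 330.0], [531.0, 261.0], [395.0, 292.0], [411.0, 362.0]] [471.5 311. ] -13.0 140.0 71.3
t2 [[548.0, 331.0], [533.0, 255.0], [395.0, 290.0], [411.0, 362.0]] [471.6 309.3] -13.5 141.8 75.6
```

Run:
```python
import cv2
i=cv2.imread("pics/wc.png")[0:160,220:460]; cv2.imwrite("pics/crop1.png",cv2.resize(i,None,fx=3.3,fy=3.3,interpolation=cv2.INTER_CUBIC))
```

```text
(no output)
```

View pics/crop1.png

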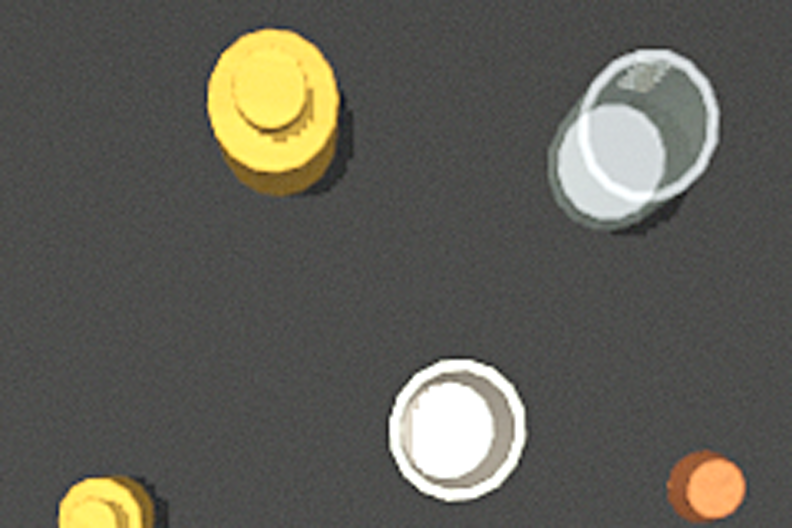

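```bash
cat >> h.py <<'E'
def cloud(c):
    K,P=c["intrinsics"],c["pose"]; v,u=np.mgrid[:480,:640]; r=c["range_z"]
    p=np.stack([(u-K[0,2])/K[0,0]*r,-(v-K[1,2])/K[1,1]*r,-r],-1)@P[:3,:3].T+P[:3,3]
    p[r==0]=np.nan; return p
E
python3 - <<'E'
from h import *
O={"cruc":(.575,-.072,.048,.03),"bs":(.663,-.126,.06,.03),"wb":(.674,-.015,.064,.02),"wbBody":(.674,-.015,.046,.03),"ws":(.547,.045,.05,.02),"wsBody":(.547,.045,.036,.025),"bt":(.439,.104,.102,.03),"bsh":(.44,.02,.07,.03),"bb":(.452,-.122,.095,.045)}
for k in("wc","w3","w2","scene1","side1"):
    p=cloud(np.load(k+".npz"))
    f=p[(abs(p[...,2])<.008)&(p[...,0]<.75)&(p[...,0]>.3)]; print(k,"floor",np.median(f[:,2]).round(4))
    for n,(x,y,z,r) in O.items():
        m=(np.hypot(p[...,0]-x,p[...,1]-y)<r)&(abs(p[...,2]-z)<.004)
        if m.sum()>8:
            vu=np.argwhere(m); a=p[m]; lo,hi=np.percentile(a[:,:2],[2,98],axis=0)
            print(" ",n,m.sum(),((lo+hi)*500).round(1),((hi-lo)*1000).round(),np.median(a[:,2]).round(4),vu.min(0)[::-1],vu.max(0)[::-1])
E
```

```text
wc floor -0.0003
  cruc 377 [575.9 -71.4] [41. 42.] 0.0473 [338 109] [378 150]
  bs 465 [ 662.8 -125.2] [40. 40.] 0.0594 [394  15] [436  60]
  wb 449 [672.4 -13. ] [19. 19.] 0.0639 [290  14] [312  38]
  wbBody 857 [672.6 -13.2] [37. 36.] 0.0461 [283   9] [321  51]
  ws 172 [546.5  46.9] [14. 14.] 0.0495 [241 151] [255 164]
  wsBody 319 [546.7  46.9] [25. 26.] 0.0359 [238 145] [262 169]
  bt 553 [437.1 105.9] [25. 25.] 0.1015 [173 256] [200 282]
  bsh 786 [440.1  17.8] [32. 32.] 0.0695 [259 242] [291 272]
  bb 636 [ 452.3 -121.2] [65. 65.] 0.094 [374 221] [439 283]
w3 floor -0.0003
  cruc 486 [575.4 -72.2] [41. 42.] 0.0474 [121  87] [165 131]
  bs 364 [ 656.1 -125.9] [28. 40.] 0.0594 [163   0] [208  34]
  wb 203 [665.5 -14.3] [ 8. 19.] 0.0637 [49  0] [73 10]
  wbBody 639 [663.6 -14.3] [20. 36.] 0.0462 [50  0] [93 25]
  ws 222 [545.9  46.4] [14. 15.] 0.0496 [ 21 131] [ 38 146]
  wsBody 401 [546.   43.9] [26. 22.] 0.0361 [ 27 126] [ 53 152]
  bsh 929 [439.8  17.5] [32. 33.] 0.0696 [ 45 228] [ 81 261]
  bb 752 [ 452.1 -122. ] [65. 65.] 0.0943 [154 205] [223 272]
w2 floor -0.0003
  cruc 2
[... 736 characters left out ...]
] [330 174]
  bsh 143 [440.3  15.3] [33. 34.] 0.0689 [284 194] [300 204]
  bb 197 [ 452.7 -123.9] [67. 65.] 0.0937 [219 204] [256 224]
side1 floor 0.0011
  cruc 125 [574.1 -73.1] [40. 43.] 0.0478 [326 254] [346 267]
  bs 132 [ 660.9 -126.9] [40. 41.] 0.0597 [375 258] [396 272]
  wb 59 [670.6 -15.2] [19. 20.] 0.0644 [369 232] [378 238]
  wbBody 130 [670.9 -17.4] [36. 32.] 0.0471 [365 238] [382 247]
  ws 30 [544.9  45.4] [14. 15.] 0.0502 [308 231] [315 235]
  wsBody 66 [544.6  44.8] [25. 25.] 0.0369 [306 235] [317 242]
  bt 74 [435. 105.] [24. 27.] 0.1028 [253 202] [264 209]
  bsh 142 [438.  16.] [32. 33.] 0.0708 [256 231] [272 241]
  bb 250 [ 450.9 -122.3] [64. 67.] 0.0948 [259 250] [295 272]
```

```bash
cat > job.py <<'E'
from h import *
Y2,Y3=np.radians(-13.3),np.radians(-17.)
def comp(c,y,x): return np.array(c)+x*np.array([np.cos(y),np.sin(y)])
def st(t):
    s=env.get_state(); print(t,round(s["time"],1),np.round(s["eef_pos"],4),"gap",round(s["finger_gap"]*1e3,1),"grip",round(s["grip_force"],1),"F",np.round(s["contact_force"],1)); return s
def pick(p,dia,gh,F,yaw=0.,top=.26):
    z=gh+.078
    env.move_gripper(min(dia+.026,.094)); env.reach([*p,top],down(yaw))
    env.line_to([*p,z],rate=.12); env.move_gripper(dia-.02,F); s=st("gripped")
    if abs(s["finger_gap"]-dia)>.005: raise SystemExit("bad grasp")
    env.line_to([*p,top],rate=.12); st("lifted")
def place(p,dia,gh,yaw,top=.26):
    z=gh+.078+.004
    env.reach([*p,top],down(yaw)); env.line_to([*p,z+.012],rate=.12); env.wait(.2)
    hit=env.line_to([*p,z-.003],rate=.02,contact_N=1.5); st(f"down {hit} want z {z:.4f}")
    env.move_gripper(dia+.011); st("released"); env.wait(.2)
    env.line_to([*p,top],rate=.12)
C2=(.4715,.3105); C3=(.4992,-.2903)
E
python3 - <<'E'
from job import *
pick((.6625,-.126),.042,.036,8)
place(comp(C2,Y2,-.034),.042,.036,Y2)
snap("a1"); st("end")
E
```

```text
gripped 8.5 [ 0.6625 -0.126   0.1142] gap 41.8 grip 8.0 F [-0.   0.8  1.1]
lifted 9.9 [ 0.6623 -0.1259  0.2591] gap 42.1 grip 8.0 F [-0.5 -0.5 -2.3]
down True want z 0.1180 13.7 [0.4383 0.3182 0.1176] gap 42.0 grip 8.0 F [0.5 0.2 1.1]
released 14.1 [0.4381 0.3181 0.1176] gap 53.0 grip 0.0 F [-0.2  1.2  0.6]
end 15.7 [0.4383 0.3182 0.2593] gap 53.0 grip 0.0 F [0.1 0.4 0. ]
```

View pics/a1.png

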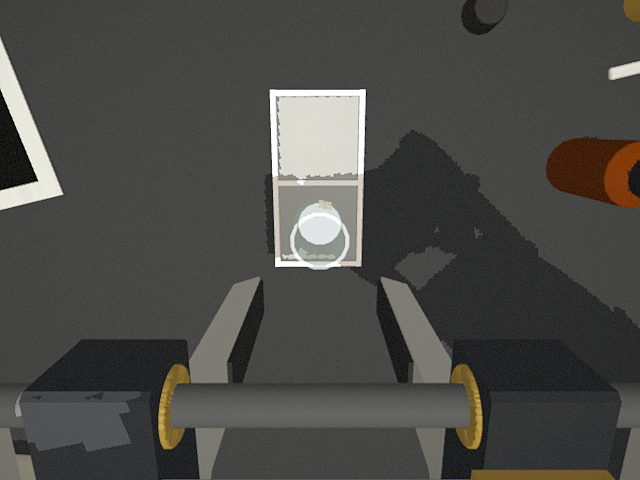

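```bash
python3 - <<'E'
s=open("job.py").read()
s=s.replace("contact_N=1.5);","contact_N=2.5)\n    if env.get_state()['eef_pos'][2]>z+.0015: st('early'); hit=env.line_to([*p,z-.003],rate=.02,contact_N=2.5)\n   ")
open("job.py","w").write(s)
E
python3 - <<'E'
from job import *
pick((.6728,-.0145),.040,.033,30)
place(comp(C2,Y2,.034),.040,.033,Y2)
pick((.4375,.106),.044,.042,15)
place(comp(C3,Y3,-.068),.044,.042,Y3)
snap("a2"); st("end")
E
```

```text
gripped 19.6 [ 0.6729 -0.0144  0.1112] gap 39.4 grip 30.0 F [-0.8  1.7  1.6]
lifted 21.0 [ 0.6726 -0.0145  0.259 ] gap 39.4 grip 30.0 F [-1.   0.1 -5.9]
down True want z 0.1150 24.4 [0.5045 0.3026 0.1151] gap 39.7 grip 30.0 F [0.5 0.2 5.2]
released 24.8 [0.5039 0.3023 0.114 ] gap 51.1 grip 0.0 F [ 0.8 -0.3  0.1]
gripped 29.6 [0.4375 0.106  0.1201] gap 43.4 grip 15.0 F [-0.1 -0.3  3.5]
lifted 30.9 [0.4373 0.1059 0.2594] gap 43.6 grip 15.0 F [-0.7  0.2 -1.3]
down True want z 0.1240 34.3 [ 0.4342 -0.2704  0.1238] gap 43.6 grip 15.0 F [ 1.2 -0.6  2. ]
released 34.7 [ 0.4338 -0.2702  0.1236] gap 55.0 grip 0.0 F [-0.7  0.2 -0.4]
end 36.2 [ 0.434  -0.2703  0.2593] gap 54.9 grip 0.0 F [ 1.  -0.7 -0.7]
```

View pics/a2.png

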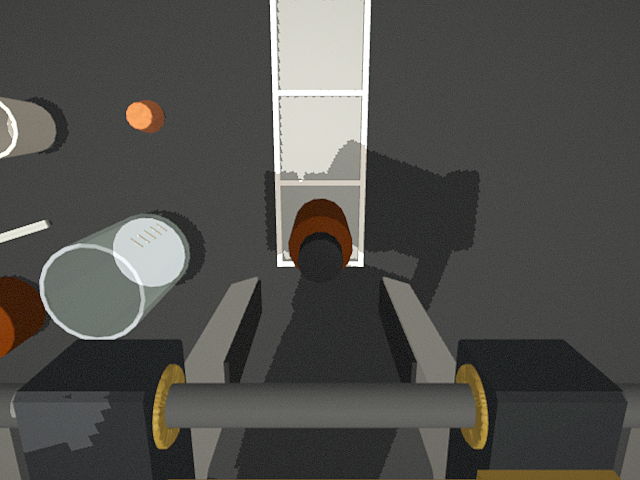

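Run:
```python
from job import *
pick((.5755,-.072),.0425,.033,8)
place(comp(C3,Y3,.068),.0425,.033,Y3)
pick((.5465,.0465),.028,.030,15)
place(comp(C3,Y3,0),.028,.030,Y3)
env.reach([.48,-.25,.40],down(0)); env.wait(.2); snap("f3")
env.reach([.45,.25,.40],down(0)); env.wait(.2); snap("f2")
snap("fs","scene"); st("end")
```

```text
gripped 39.5 [ 0.5755 -0.072   0.1111] gap 43.1 grip 8.0 F [-0.8 -0.1  2.3]
lifted 40.9 [ 0.5753 -0.072   0.2592] gap 42.9 grip 8.0 F [ 0.8  0.1 -0.6]
down True want z 0.1150 43.9 [ 0.5641 -0.3102  0.1147] gap 42.8 grip 8.0 F [ 0.3 -1.   2.1]
released 44.3 [ 0.5639 -0.31    0.1143] gap 53.0 grip 0.0 F [-0.4  0.4  0.1]
gripped 49.4 [0.5466 0.0465 0.1081] gap 27.6 grip 15.0 F [-0.3  0.7  1.8]
lifted 50.8 [0.5463 0.0465 0.2593] gap 27.6 grip 15.0 F [-0.6  0.  -2. ]
down True want z 0.1120 54.2 [ 0.4992 -0.2903  0.1119] gap 27.4 grip 15.0 F [0.3 0.2 3.5]
released 54.6 [ 0.4988 -0.2901  0.1114] gap 38.8 grip 0.0 F [0.  0.5 0. ]
end 59.2 [0.4502 0.2497 0.4   ] gap 39.0 grip 0.0 F [ 0.  -0.2 -1.1]
```

View pics/f3.png

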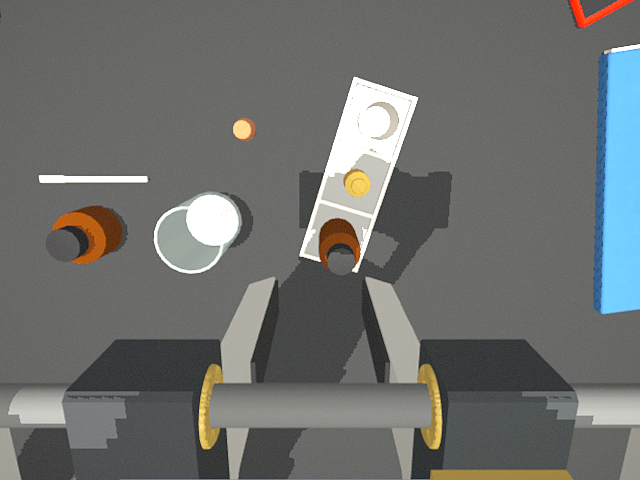

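View pics/f2.png

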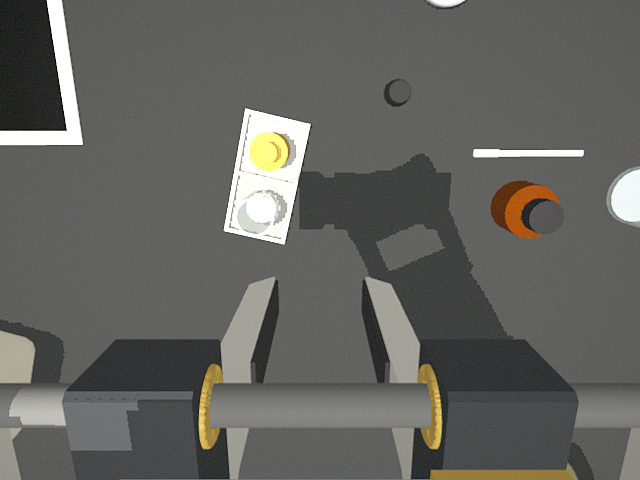

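View pics/fs.png

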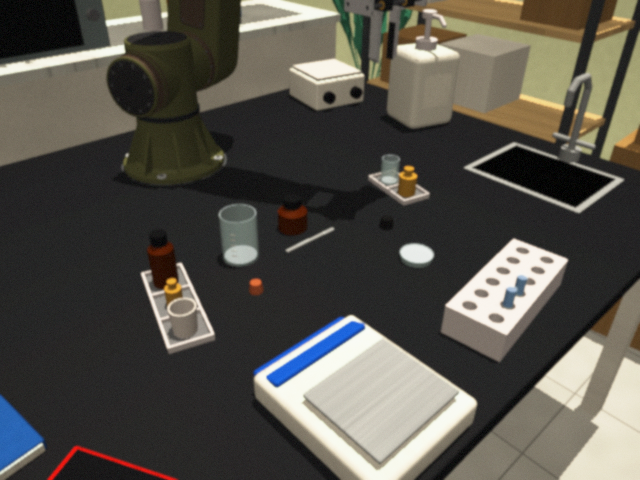

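The pictures show all five items upright in their compartments: the bottle, small weight and crucible around (340,240), (357,183) and (378,121) in the first, and the big weight and small beaker at (269,152) and (258,210) in the second. The larger beaker and short bottle haven't moved.

```bash
python3 -c "
from plant import env
print(env.close_job())"
```

```text
the job is handed in; nothing more can be done
None
```

Both kits are made up and the job is handed in at about 59 s of the 128 s allowed: all five items stand upright, one to a compartment, and the larger beaker and short brown bottle were left where they stood.

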